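# Clear the jammed bobbin feed chute

### The job

A red square-ended bobbin has jammed under the yellow lips at the lower end of the feed chute. Nudge it back up the chute until it lies clear of the lips, then lift it out and put it in the orange reject tray, so that the round bobbins roll down to the stops. Keep the round bobbins in the chute, do not knock the wooden rail overhead, and leave the other things on the table where they are.

Things in the scene. Friction and masses are not known exactly. Their poses are not given: they have to be found in the camera images.
- chute: Fixed steel feed chute on green legs. Origin on the table under the middle of its lower end; x points level, up the chute, away from the robot; y across, z up. The flat deck, 285 mm long, rises at 10 deg (0.1745 rad) along +x from 100 mm above the table at its lower end. Lane 64 mm wide between side walls 4 mm thick that rise only 6 mm above the deck.
- stop (a point): Middle of the deck's lower end, on the deck surface, in the plane of the upslope faces of the two yellow stops; axes as chute. One stop stands at each side, 45 mm high, with a 44 mm wide opening between them; the deck ends here and the space in front of and below the opening is free.
- lips (a point): Point on the deck surface, on the centre line, 20 mm up the deck from the stops, where the two yellow lips end; axes as chute. From the stops to here a lip covers the outer 9 mm of the lane at each side, underside 39 mm and top 43 mm above the deck, on outer cheeks reaching 40 mm from the centre line. Between the lips a 46 mm wide slot is open from above.
- rail: Fixed wooden cross rail over the chute, 76 mm up-chute of chute. Origin on the table, axes as the chute's. Beam along y, 236 mm long, 26 mm thick in x, from 197 to 242 mm above the table, on 26 mm square posts at y = +-105 mm. No room for an upright gripper over the freed bobbin: lean the tool back towards the low end, fingers pointing up-chute and down.
- misfit: Jammed red plastic bobbin with two rectangular flanges: 40 mm (x, along the chute) by 60 mm over its ends (y, across) by 34 mm high; flanges 8 mm thick, barrel 24 mm. About 100 g (varies). Lies flat on the deck against the stops; it does not roll but slides with friction about 0.6, and stays where it is pushed, even with the round ones leaning on it. Origin: centre of its underside.
- misfit_center (a point): Centre of the red bobbin, 17 mm above its underside. Axes as misfit.
- bobbin1: Loose round wooden bobbin, flanges 34 mm in diameter, 58 mm long across the chute, 22 g; the first one up the chute from the red bobbin. Rolls freely, so it follows down or is pushed up with the red one. Origin: its centre; its y axis lies along its length.
- bobbin2: Loose round wooden bobbin, flanges 34 mm in diameter, 58 mm long across the chute, 22 g; the second one up the chute from the red bobbin. Rolls freely, so it follows down or is pushed up with the red one. Origin: its centre; its y axis lies along its length.
- bobbin3: Loose round wooden bobbin, flanges 34 mm in diameter, 58 mm long across the chute, 22 g; the third one up the chute from the red bobbin. Rolls freely, so it follows down or is pushed up with the red one. Origin: its centre; its y axis lies along its length.
- reject_tray: Fixed orange open tray, 150 x 150 mm outside, 45 mm high, walls and floor 5 mm. Origin: centre of its underside; sides along its x and y. (A like blue tray full of round bobbins is stock: leave it.)
- knife: Bystander: leaf knife lying flat, 290 mm long, 35 mm wide, 12 mm high at its dark handle. Origin on its underside near the middle, blade to its +x.
- mug: Bystander: white mug, 80 mm wide, 90 mm high. Origin: centre of its underside.
- glue_jar: Bystander: jar with a red cap, 60 mm wide, 80 mm high. Origin: centre of its underside.
Not all that is in view belongs to the job. Leave any blue or turquoise look-alike of the bobbin3 alone.

How it is judged:
By the outcome, as a careful person would: the job done as asked, in the order asked, and still so for the second after the job is handed in, with the robot touching nothing.
It also fails if it takes over 58 s, if anything falls off the work surface, if the arm or the gripper's body presses on something with over 40 N, if the wrist force passes 120 N, or if a joint passes its speed limit or range.

### The arm

A 6-joint arm with a two-finger parallel gripper is mounted at the origin on the work surface. World frame = base frame: x ahead of the robot, y to its left, z up, the work surface at z = 0. Lengths are in m, angles in degrees, forces in N, time in s.
With the tool pointing down it reaches from about 0.35 to 0.875 m from the base axis. Payload 4.2 kg.
Tool frame: the origin (TCP) lies between the finger pads; the fingertips stand 25 mm ahead of it and the grasp point (between the pads) lies 6 mm ahead of it (r.tips_ahead is the distance from the TCP to the fingertips, in m); z points along the fingers, y is the direction in which the jaws open and shut (so a half turn about z gives the same grasp; the last joint's range is limited). The gripper opens to 87 mm and grips with 3 to 60 N. Pads are 19 mm wide; open, the fingers measure 117 mm over their backs; the gripper's body (75 mm by 190 mm) begins 51 mm behind the grasp point.
Start: joints at [80.42, 22.042, 0.453, 0, -68.411, -14.817], TCP at [0.258, 0.569, 0.248] pointing down, gripper open.
Joint ranges: [-179.83, 179.83], [-69.29, 118.12], [-61.27, 80.66], [-181.25, 117.63], [-171.15, -9.14], [-177.46, 177.46]. Speed limits (degrees/s): [159.86, 159.86, 180, 180, 180, 180].

### API

Orientations are given as a 3x3 rotation matrix whose columns are the frame's x, y, z axes.
In Python, from station import r, vision, finish_job gives the robot as it stands.
- The arm moves only by the shell command python3 -m jog 'ROWS'. ROWS is a JSON object of lists of equal length, an entry for each row: "rot": the turn, a rotation vector about the world's x, y, z in degrees, a list of three; "delta_pos": the shift along the world's x, y, z in mm, a list of three; "grip": the opening in per cent of the stroke, from 0 (shut) to 100 (fully open). A call has 1 to 10 rows; each row shifts and turns the commanded pose from where the row before left it; what a row does not reach is not made up. A row lasts 1/12 s, in which the tool goes at most 41.7 mm and 7.16 degrees, less where a joint would pass 70% of its speed; a pose out of reach is approached as far as the arm can. A call with a gripper value outside its range is refused whole. The fingers move at their own pace and stop on an object; the grip force is fixed at half the most. Time passes only in rows, so rows that do not move let the fingers close. It gives the time, the measured TCP pose, the force and the opening at its end, in the units of the state.
- r.sense(): the state, without advancing time (a new reading comes with each control period).
- vision.capture(name): name is "side" or "top" or "wrist"; returns a dict with "frame" (480x640x3 uint8, red, green, blue), "K" (3x3 intrinsics, pixels), "k1" (the pictures are not rectified: a ray, as slopes to the right and down, at radius r is drawn at 1 + k1 r^2 times it, then the intrinsics apply), "xyz" and "orientation" of the camera in the world. Camera axes: x right, y up, looking along -z (the intrinsics and any distortion apply to the point x, -y, -z); pixel columns grow to the right and rows downward; lengths in m; the calibration is good to about 2 mm. A picture is of the moment at which its call begins. There is no depth.
- finish_job(): hands the job in, once; it reports no verdict.
The state is a dict: "time_s": time; "joints": joint angles; "joint_velocities": joint speeds; "effort": joint torques, N m; "tcp_pos": TCP position; "ee_rot": TCP orientation; "wrist_force": force on the tool from outside, world axes, zero at the start; "moment": the same for the moment, N m; "gripper_width": opening from 0.0 (shut) to 1.0 (fully open).
Only numpy, scipy, OpenCV 4.12 (cv2) and the standard library are available. Lean on these libraries where they do the work, as an engineer would, in place of code of your own. Each camera call takes 0.05 s, during which the arm holds its last target. There are 200 camera calls.

## Working session

There is one attempt and no reset: what is moved stays moved. The work goes in short steps, Python scripts to look and compute and a shell command to move; the robot and the scene stay as the last step left them, time stands still between calls to the robot, and variables do not carry over. Pictures are saved under pics/ and viewed, about 8 in all and at most 12, crops included, and the job is handed in when it is done.

```bash
mkdir -p pics
cat > h.py <<'E'
import numpy as np, cv2
from station import r, vision
def cap(n,save=None):
    c=vision.capture(n)
    if save: cv2.imwrite('pics/'+save,cv2.cvtColor(c['frame'],cv2.COLOR_RGB2BGR))
    return c
def ray(c,u,v):
    K=c['K']; k=float(c['k1'])
    p=cv2.undistortPoints(np.array([[[u,v]]],float),np.array(K,float),np.array([k,0,0,0.]))[0,0]
    d=np.array(c['orientation'])@np.array([p[0],-p[1],-1.]); return np.array(c['xyz']),d/np.linalg.norm(d)
def onz(c,u,v,z):
    o,d=ray(c,u,v); return o+d*(z-o[2])/d[2]
def tri(a,ua,b,ub):
    o1,d1=ray(a,*ua);o2,d2=ray(b,*ub)
    t=np.linalg.lstsq(np.c_[d1,-d2],o2-o1,rcond=None)[0]
    p,q=o1+t[0]*d1,o2+t[1]*d2; return (p+q)/2,np.linalg.norm(p-q)
def proj(c,P):
    R=np.array(c['orientation']);q=R.T@(np.array(P)-np.array(c['xyz']))
    x,y=q[0]/-q[2],-q[1]/-q[2]; f=1+float(c['k1'])*(x*x+y*y);K=np.array(c['K'])
    return np.array([K[0,0]*x*f+K[0,2],K[1,1]*y*f+K[1,2]])
E
python3 - <<'E'
from h import *
for n in('top','side'):
    c=cap(n,n+'0.png');print(n,c['K'],c['k1'],c['xyz'],c['orientation'])
s=r.sense();print(s['time_s'],s['ee_rot'],s['tcp_pos'],r.tips_ahead)
E
```

```text
top [[568.61588626   0.         323.58521148]
 [  0.         568.61588626 239.12675316]
 [  0.           0.           1.        ]] -0.04043706551151581 [ 0.44816419 -0.08897502  1.27806543] [[-0.00681139  0.9894622  -0.14463112]
 [-0.99988487 -0.00870031 -0.01243182]
 [-0.01355915  0.14452979  0.98940754]]
side [[496.54820704   0.         314.87502087]
 [  0.         496.54820704 236.49609942]
 [  0.           0.           1.        ]] -0.09475314535456468 [ 0.19388066 -0.59647628  0.86164018] [[ 0.78261877  0.46648055 -0.41219383]
 [-0.62223621  0.60553889 -0.49612977]
 [ 0.01816451  0.6447624   0.76416719]]
0.1 [[ 9.10639219e-01 -4.13201802e-01 -6.95939260e-04]
 [-4.13202371e-01 -9.10637409e-01 -1.81949667e-03]
 [ 1.18070980e-04  1.94446878e-03 -9.99998103e-01]] [0.25794342 0.56875859 0.24658405] 0.025
```

View pics/top0.png

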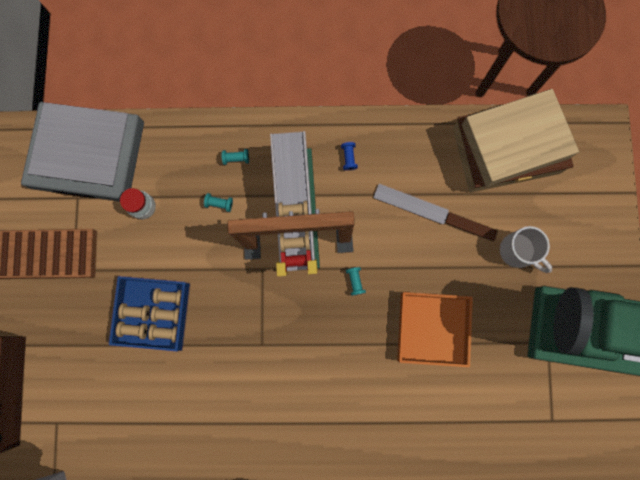

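View pics/side0.png

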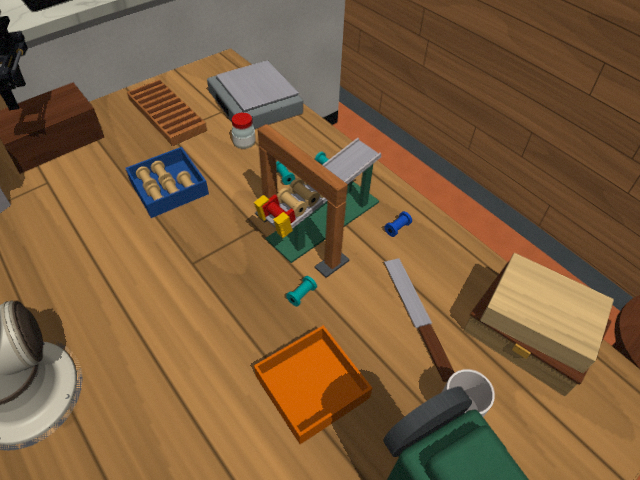

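Run:
```python
from h import *
C={}
for n in('top','side'):
    c=cap(n);C[n]=c
    hsv=cv2.cvtColor(c['frame'],cv2.COLOR_RGB2HSV)
    for nm,lo,hi in(('yellow',(22,170,130),(35,255,255)),('red',(0,200,90),(4,255,255)),('orange',(6,215,120),(14,255,255)),('rail',(5,120,50),(14,200,160))):
        m=cv2.inRange(hsv,lo,hi)
        k=cv2.findContours(m,cv2.RETR_EXTERNAL,cv2.CHAIN_APPROX_NONE)[0]
        for q in k:
            if cv2.contourArea(q)>(25 if nm!='rail' else 600): print(n,nm,cv2.contourArea(q),np.round(cv2.boxPoints(cv2.minAreaRect(q)),1).tolist())
t=cv2.resize(C['top']['frame'][120:290,215:375],None,fx=4,fy=4,interpolation=cv2.INTER_CUBIC)[80:680]
s=cv2.resize(C['side']['frame'][120:285,240:390],None,fx=3.6,fy=3.6,interpolation=cv2.INTER_CUBIC)
cv2.imwrite('pics/tc.png',t[...,::-1]);cv2.imwrite('pics/sc.png',s[...,::-1])
```

```text
top rail 1823.0 [[401.20001220703125, 360.79998779296875], [405.3999938964844, 288.20001220703125], [478.70001220703125, 292.3999938964844], [474.5, 364.8999938964844]]
top rail 4716.0 [[-1.399999976158142, 228.89999389648438], [99.4000015258789, 226.1999969482422], [100.9000015258789, 280.3999938964844], [0.0, 283.1000061035156]]
top rail 2418.0 [[225.5, 214.5], [355.20001220703125, 204.8000030517578], [357.79998779296875, 240.3000030517578], [228.1999969482422, 249.89999389648438]]
top rail 61508.0 [[40.0, 0.0], [639.0, 0.0], [639.0, 229.0], [40.0, 229.0]]
side yellow 210.5 [[272.79998779296875, 217.60000610351562], [285.6000061035156, 211.1999969482422], [295.20001220703125, 230.39999389648438], [282.3999938964844, 236.8000030517578]]
side yellow 85.0 [[252.8000030517578, 200.89999389648438], [264.5, 193.89999389648438], [275.5, 212.10000610351562], [263.70001220703125, 219.1999969482422]]
side red 260.5 [[259.3999938964844, 209.60000610351562], [272.8999938964844, 193.3000030517578], [298.1000061035156, 214.0], [284.6000061035156, 230.39999389648438]]
side red 220.5 [[232.0, 113.0], [251.0, 113.0], [251.0, 128.0], [232.0, 128.0]]
side orange 5173.0 [[253.1999969482422, 365.1000061035156], [327.79998779296875, 320.29998779296875], [374.6000061035156, 398.3999938964844], [300.1000061035156, 443.1000061035156]]
side rail 3333.5 [[226.8000030517578, 156.0], [277.5, 109.0], [382.70001220703125, 222.5], [332.0, 269.5]]
side rail 5571.5 [[-10.300000190734863, 113.30000305175781], [81.0999984741211, 76.80000305175781], [105.80000305175781, 138.5], [14.399999618530273, 175.0]]
side rail 2515.0 [[123.0, 96.0], [151.0, 68.0], [209.5, 126.5], [181.5, 154.5]]
side rail 57359.5 [[341.0, 0.0], [639.0, 0.0], [639.0, 368.0], [341.0, 368.0]]
```

View pics/tc.png

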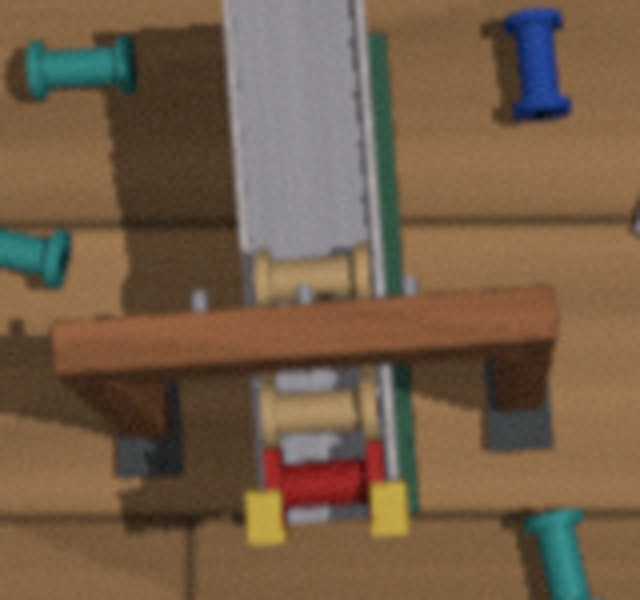

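View pics/sc.png

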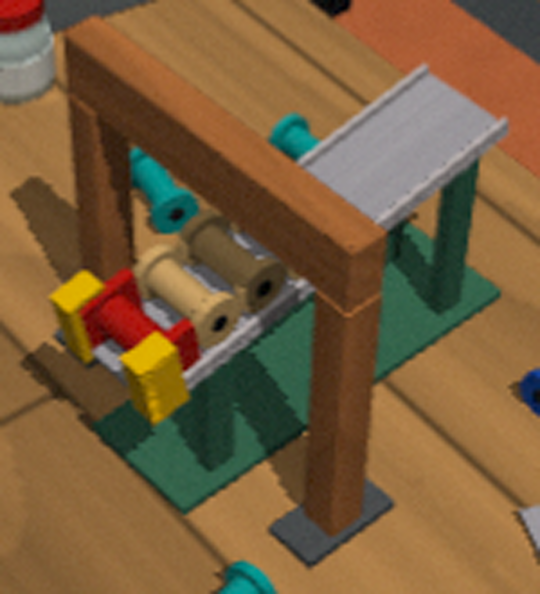

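```bash
cat > fit.py <<'E'
from h import *
from scipy.optimize import least_squares
t,s=cap('top'),cap('side')
a=np.radians(10)
def D(S,y,n): return np.array([S*np.cos(a)-n*np.sin(a),y,.1+S*np.sin(a)+n*np.cos(a)])
T=lambda x,y:(215+(x+.5)/4-.5,140+(y+.5)/4-.5); S=lambda x,y:(240+(x+.5)/3.6-.5,120+(y+.5)/3.6-.5)
obs=[(t,T(247,492),D(.02,.04,.043)),(t,T(284,490),D(.02,.023,.043)),(t,T(370,484),D(.02,-.023,.043)),(t,T(406,482),D(.02,-.04,.043)),
(s,S(188,372),D(.02,-.04,.043)),(s,S(172,333),D(.02,-.023,.043)),(s,S(104,295),D(.02,.023,.043)),
(s,S(425,66),D(.285,.036,.006)),(s,S(508,122),D(.285,-.036,.006)),
(t,T(55,372),[.063,.118,.197]),(t,T(555,345),[.063,-.118,.197]),(t,T(553,288),[.089,-.118,.242]),(t,T(53,323),[.089,.118,.242]),
(s,S(70,95),[.063,.118,.197]),(s,S(348,258),[.063,-.118,.242]),(s,S(384,235),[.089,-.118,.242]),(s,S(108,15),[.089,.118,.242])]
def W(p,q):
    c,sn=np.cos(p[2]),np.sin(p[2]); return np.array([p[0]+c*q[0]-sn*q[1],p[1]+sn*q[0]+c*q[1],q[2]])
f=lambda p:np.concatenate([proj(c,W(p,q))-u for c,u,q in obs])
R=least_squares(f,[.5,0,0],loss='soft_l1');p=R.x
print(p[:2],np.degrees(p[2]));print(f(p).reshape(-1,2).round(1).tolist())
np.save('chute.npy',p)
for i in range(3): # independent check of heights
    pass
print('tri lip R outer',tri(t,T(406,482),s,S(188,372)),'model',W(p,D(.02,-.04,.043)))
for q in [(401.5,293.5),(471,297)]: print('tray',onz(t,*q,.045))
hsv=cv2.cvtColor(t['frame'],cv2.COLOR_RGB2HSV);m=cv2.inRange(hsv,(4,200,60),(16,255,255));m[:280]=0;m[:,:390]=0;m[380:]=0;m[:,485:]=0
b=cv2.boxPoints(cv2.minAreaRect(cv2.findNonZero(m)));print(b.tolist())
P=[onz(t,*x,.045) for x in b];print(np.round(P,3).tolist(),np.mean(P,0),np.linalg.norm(P[0]-P[1]),np.linalg.norm(P[1]-P[2]))
st=r.sense();print(st['time_s'],st['wrist_force'])
E
python3 fit.py
```

```text
[ 0.55655475 -0.02084438] 3.17512915072222
[[0.2, 0.2], [-0.6, 0.2], [0.8, 0.2], [0.3, 0.2], [-3.4, -6.5], [-4.5, -0.5], [-0.1, -2.7], [0.5, -0.3], [0.8, 0.1], [4.0, 3.8], [1.2, 2.8], [1.7, -0.7], [-0.2, -1.3], [-0.9, -0.5], [1.0, -0.7], [1.5, -0.9], [-2.7, -0.9]]
tri lip R outer (array([ 0.57590258, -0.06012485,  0.12274412]), np.float64(0.004781724447757365)) model [ 0.57098078 -0.06010562  0.1458197 ]
tray [ 0.5082449  -0.24097613  0.045     ]
tray [ 0.49935473 -0.39087861  0.045     ]
[[396.8448181152344, 359.3699951171875], [400.4136657714844, 293.3466796875], [471.0990295410156, 297.16748046875], [467.5301818847656, 363.1907958984375]]
[[0.369, -0.228, 0.045], [0.509, -0.239, 0.045], [0.499, -0.391, 0.045], [0.359, -0.378, 0.045]] [ 0.43380627 -0.30876591  0.045     ] 0.14052330875891528 0.15274107500427636
0.3 [-0.49722545  0.051205    0.2795106 ]
```

```bash
cat > calc.py <<'E'
from h import *
p=np.load('chute.npy');a=np.radians(10)
def P(s,n,y=0):  # mm deck coords -> world m
    x=(s*np.cos(a)-n*np.sin(a))/1e3;z=.1+(s*np.sin(a)+n*np.cos(a))/1e3;y/=1e3
    c,q=np.cos(p[2]),np.sin(p[2]);return np.array([p[0]+c*x-q*y,p[1]+q*x+c*y,z])
def Rt(lean):
    c,q=np.cos(p[2]),np.sin(p[2]);L=np.radians(lean)
    z=np.array([np.sin(L)*c,np.sin(L)*q,-np.cos(L)]);y=np.array([q,-c,0]);return np.c_[np.cross(y,z),y,z]
def err(T,lean=45):
    from scipy.spatial.transform import Rotation as R
    st=r.sense();print('t',round(st['time_s'],2),'d_mm',((T-st['tcp_pos'])*1e3).round(1),'rot',np.degrees(R.from_matrix(Rt(lean)@np.array(st['ee_rot']).T).as_rotvec()).round(2),'tcp',np.round(st['tcp_pos'],4),'F',np.round(st['wrist_force'],2),'w',round(st['gripper_width'],3))
E
python3 - <<'E'
from calc import *
for n,s in(('pre',-30),('contact',8),('end',38)): print(n,P(s-22.1,17+15))
err(P(-30-22.1,32))
g=P(46,30)-.006*Rt(45)[:,2];print('grasp tcp',g, 'pre-grasp', P(46-57,30+82)-.006*Rt(45)[:,2])
E
```

```text
pre [ 0.49977682 -0.02399404  0.12246678]
contact [ 0.53714206 -0.02192127  0.12906541]
end [ 0.56664094 -0.02028487  0.13427485]
t 0.3 d_mm [ 241.7 -593.  -124.7] rot [ -8.32 -44.65  26.15] tcp [0.2581 0.569  0.2472] F [-0.5   0.05  0.28] w 1.002
grasp tcp [ 0.59234879 -0.01885877  0.14177469] pre-grasp [ 0.52208362 -0.02275661  0.21263098]
```

```bash
python3 -m jog '{"delta_pos":[[14,-37,0],[14,-37,0],[14,-37,0],[14,-37,0],[14,-37,0],[14,-37,0],[14,-37,0],[14,-37,0],[14,-37,0],[14,-37,0]],"rot":[[-0.83,-4.465,2.615],[-0.83,-4.465,2.615],[-0.83,-4.465,2.615],[-0.83,-4.465,2.615],[-0.83,-4.465,2.615],[-0.83,-4.465,2.615],[-0.83,-4.465,2.615],[-0.83,-4.465,2.615],[-0.83,-4.465,2.615],[-0.83,-4.465,2.615]],"grip":[0,0,0,0,0,0,0,0,0,0]}'
python3 -m jog '{"delta_pos":[[14,-37,0],[14,-37,0],[14,-37,0],[14,-37,0],[14,-37,0],[0,0,0],[0,0,0],[0,0,0]],"rot":[[0,0,0],[0,0,0],[0,0,0],[0,0,0],[0,0,0],[0,0,0],[0,0,0],[0,0,0]],"grip":[0,0,0,0,0,0,0,0]}'
python3 -c "
from calc import *
err(P(-52.1,32))"
```

```text
time_s: 1.13
tcp_pos: [0.3972, 0.2316, 0.2597]
ee_rot: [[0.748, 0.019, 0.664], [0.007, -1.0, 0.022], [0.664, -0.012, -0.748]]
wrist_force: [2.0, -0.0, 1.9]
gripper_width: 0.325
time_s: 1.8
tcp_pos: [0.471, 0.0694, 0.2827]
ee_rot: [[0.762, 0.007, 0.647], [0.001, -1.0, 0.01], [0.647, -0.007, -0.762]]
wrist_force: [0.1, -0.4, -0.3]
gripper_width: 0.009
t 1.8 d_mm [  28.8  -93.4 -160.2] rot [-0.27 -4.68  2.73] tcp [0.471  0.0694 0.2827] F [ 0.08 -0.45 -0.35] w 0.009
```

```bash
python3 -m jog '{"delta_pos":[[0,-23,0],[0,-23,0],[0,-23,0],[0,-24,0],[8,0,-20],[8,0,-20],[7,0,-20],[7,0,-20],[0,0,0],[0,0,0]],"rot":[[-0.07,-1.2,0.7],[-0.07,-1.2,0.7],[-0.07,-1.2,0.7],[-0.07,-1.1,0.7],[0,0,0],[0,0,0],[0,0,0],[0,0,0],[0,0,0],[0,0,0]],"grip":[0,0,0,0,0,0,0,0,0,0]}'
python3 -c "
from calc import *
err(P(-52.1,32)); print(r.sense()['joints'])"
```

```text
time_s: 2.63
tcp_pos: [0.4858, -0.0248, 0.28]
ee_rot: [[0.778, 0.063, 0.625], [0.046, -0.998, 0.043], [0.626, -0.004, -0.78]]
wrist_force: [-0.1, -0.8, -0.1]
gripper_width: 0.004
t 2.63 d_mm [  14.     0.8 -157.6] rot [ 0.13 -6.24 -0.45] tcp [ 0.4858 -0.0248  0.28  ] F [-0.08 -0.84 -0.07] w 0.004
[ 14.35201575  -8.81560444 -54.01041067  45.22071283  -9.19304277
  36.58861633]
```

```bash
python3 -c "
from calc import *
err(P(-52.1,32),28); print([x for x in dir(r) if x[0]!='_'])"
python3 -m jog '{"delta_pos":[[0,0,0],[0,0,0],[0,0,0],[0,0,0]],"rot":[[0,5,0],[0,5,0],[0,0,0],[0,0,0]],"grip":[0,0,0,0]}'
python3 -c "
from calc import *
err(P(-52.1,32),28); print(r.sense()['joints'])"
```

```text
t 2.63 d_mm [  14.     0.8 -157.6] rot [-0.88 10.73 -0.41] tcp [ 0.4858 -0.0248  0.28  ] F [-0.08 -0.84 -0.07] w 0.004
['PlanningError', 'sense', 'tips_ahead']
time_s: 2.97
tcp_pos: [0.4918, -0.0345, 0.2864]
ee_rot: [[0.831, 0.046, 0.554], [0.041, -0.999, 0.021], [0.555, 0.006, -0.832]]
wrist_force: [-0.3, -0.1, 0.1]
gripper_width: 0.001
t 2.97 d_mm [   8.    10.5 -163.9] rot [0.03 5.7  0.54] tcp [ 0.4918 -0.0345  0.2864] F [-0.35 -0.1   0.05] w 0.001
[ 18.62404792  -7.29599715 -44.20930605  24.48735639 -22.32486966
  53.90019553]
```

```bash
python3 -m jog '{"delta_pos":[[1,2,-27],[1,2,-27],[1,2,-27],[1,2,-27],[1,1,-20],[0,0,0],[0,0,0]],"rot":[[0,1,0],[0,1,0],[0,1,0],[0,1,0],[0,0,0],[0,0,0],[0,0,0]],"grip":[0,0,0,0,0,0,0]}'
python3 -c "
from calc import *
err(P(-52.1,32),30); print(r.sense()['joints'])"
```

```text
time_s: 3.55
tcp_pos: [0.4969, -0.0315, 0.1785]
ee_rot: [[0.886, 0.051, 0.46], [0.041, -0.999, 0.03], [0.461, -0.008, -0.887]]
wrist_force: [-0.0, -0.5, 0.4]
gripper_width: 0.008
t 3.55 d_mm [  2.8   7.5 -56.1] rot [-0.3  -2.55  0.26] tcp [ 0.4969 -0.0315  0.1785] F [-0.01 -0.46  0.44] w 0.008
[ 14.81679446   3.22644975 -52.13788396  33.93798218  -9.13956011
  45.60581873]
```

```bash
cat > kin.py <<'E'
from calc import *
from scipy.optimize import least_squares
S=[([80.42,22.042,.453,0,-68.411,-14.817],[.2579,.5688,.2472],[-.0007,-.0018,-1]),
([14.352,-8.816,-54.010,45.22,-9.193,36.589],[.4858,-.0248,.28],[.625,.043,-.78]),
([18.624,-7.296,-44.209,24.487,-22.325,53.9],[.4918,-.0345,.2864],[.554,.021,-.832]),
([14.817,3.226,-52.138,33.938,-9.14,45.606],[.4969,-.0315,.1785],[.46,.03,-.887])]
A=[];b=[];
for j,t,z in S:
    j1,j2,j3=np.radians(j[:3]);f=j2-j3
    e=np.array([np.cos(j1),np.sin(j1),0]);l=np.array([-np.sin(j1),np.cos(j1),0])
    A+=[[1,np.sin(j2),np.cos(f),np.sin(f),0,np.dot(z,e),0],[0,np.cos(j2),-np.sin(f),np.cos(f),1,z[2],0],[0,0,0,0,0,np.dot(z,l),1]]
    b+=[np.dot(t,e),t[2],np.dot(t,l)]
A=np.array(A);b=np.array(b)
# regularise a1,a3 toward 0 (small, ill-determined)
w=1e-2;A2=np.vstack([A,w*np.eye(7)[[0,3]]]);b2=np.r_[b,0,0]
X=np.linalg.lstsq(A2,b2,rcond=None)[0]
def ik(T,lean):
    z=Rt(lean)[:,2]
    def f(q):
        j1,j2,ph=np.radians(q);e=np.array([np.cos(j1),np.sin(j1),0]);l=np.array([-np.sin(j1),np.cos(j1),0]);w=T-X[5]*z
        return [X[0]+X[1]*np.sin(j2)+X[2]*np.cos(ph)+X[3]*np.sin(ph)-w@e,X[4]+X[1]*np.cos(j2)-X[2]*np.sin(ph)+X[3]*np.cos(ph)-w[2],X[6]-w@l]
    s=least_squares(f,[15,0,50]);j1,j2,ph=s.x;p_=np.radians(ph);fd=np.array([np.cos(p_)*np.cos(np.radians(j1)),np.cos(p_)*np.sin(np.radians(j1)),-np.sin(p_)])
    return s.x.round(1),'j3',round(j2-ph,1),'|j5|',np.degrees(np.arccos(fd@z)).round(1),s.cost<1e-8
if __name__=='__main__':
    print('a1,L2,L3,a3,h,d,o',X.round(4),(A@X-b).round(4))
    for L in (10,15,20,25,30,45,55,65):
        th=np.radians(L-10);off=np.array([-9.5*np.cos(th)-25*np.sin(th),-9.5*np.sin(th)+25*np.cos(th)])
        print(L,'pushpre',ik(P(-30+off[0],17+off[1]),L));print('   pushend',ik(P(36+off[0],17+off[1]),L));print('   grasp',ik(P(42,30)-.006*Rt(L)[:,2],L),'lift',ik(P(38,90)-.006*Rt(L)[:,2],L))
E
python3 kin.py
```

```text
a1,L2,L3,a3,h,d,o [ 0.0837  0.6009  0.3058  0.0237  0.159   0.3707 -0.1296] [-0.0022  0.0076  0.0302 -0.0122 -0.0166 -0.0272  0.0082 -0.0045  0.0019
  0.0062  0.0135 -0.0049]
10 pushpre (array([13.4, 14.8, 56. ]), 'j3', np.float64(-41.2), '|j5|', np.float64(24.2), np.True_)
   pushend (array([12.1, 18.8, 49.4]), 'j3', np.float64(-30.5), '|j5|', np.float64(30.8), np.True_)
   grasp (array([11.8, 20.3, 48.8]), 'j3', np.float64(-28.5), '|j5|', np.float64(31.3), np.True_) lift (array([12. , 15.4, 38.6]), 'j3', np.float64(-23.2), '|j5|', np.float64(41.6), np.True_)
15 pushpre (array([14.3, 13.1, 60. ]), 'j3', np.float64(-47.0), '|j5|', np.float64(15.5), np.True_)
   pushend (array([12.7, 16.9, 53.3]), 'j3', np.float64(-36.4), '|j5|', np.float64(22.0), np.True_)
   grasp (array([12.3, 18.4, 52.5]), 'j3', np.float64(-34.1), '|j5|', np.float64(22.8), np.True_) lift (array([12.6, 13.1, 41.6]), 'j3', np.float64(-28.5), '|j5|', np.float64(33.7), np.True_)
20 pushpre (array([15.3, 11.9, 64.9]), 'j3', np.float64(-53.0), '|j5|', np.float64(6.9), np.True_)
   pushend (array([13.4, 15.5, 57.9]), 'j3
[... 1546 characters left out ...]
ray([ 17.3,  39.9, 134.4]), 'j3', np.float64(-94.4), '|j5|', np.float64(98.4), np.False_)
   grasp (array([ 17.5,  42.4, 136.8]), 'j3', np.float64(-94.4), '|j5|', np.float64(100.7), np.False_) lift (array([ 20.6,  26.5, 115.8]), 'j3', np.float64(-89.3), '|j5|', np.float64(79.8), np.True_)
65 pushpre (array([ 15. ,  29. , 123.5]), 'j3', np.float64(-94.4), '|j5|', np.float64(97.8), np.False_)
   pushend (array([ 13.9,  46. , 140.5]), 'j3', np.float64(-94.4), '|j5|', np.float64(114.7), np.False_)
   grasp (array([ 14.8,  47.6, 142. ]), 'j3', np.float64(-94.4), '|j5|', np.float64(116.1), np.False_) lift (array([ 18.6,  33.4, 127.9]), 'j3', np.float64(-94.4), '|j5|', np.float64(101.7), np.False_)
```

```bash
python3 -m jog '{"delta_pos":[[0,2,-2],[0,2,-2],[0,2,-2],[0,0,0]],"rot":[[0,4,0],[0,4,0],[0,4,0],[0,0,0]],"grip":[0,0,0,0]}'
python3 -c "
from calc import *
err(P(-41.6,33.1),15); print(r.sense()['joints'])"
```

```text
time_s: 3.88
tcp_pos: [0.504, -0.0294, 0.1784]
ee_rot: [[0.951, 0.043, 0.305], [0.039, -0.999, 0.022], [0.306, -0.009, -0.952]]
wrist_force: [1.2, 0.4, 1.2]
gripper_width: 0.006
t 3.88 d_mm [  5.9   5.9 -53.1] rot [-0.68  2.79  0.7 ] tcp [ 0.504  -0.0294  0.1784] F [1.19 0.45 1.19] w 0.006
[ 17.27550618   6.91182824 -36.79696382   8.19534352 -29.15423734
  68.57248285]
```

```bash
python3 -m jog '{"delta_pos":[[2,2,-18],[2,2,-18],[2,2,-17],[0,0,0],[0,0,0]],"rot":[[0,0,0.5],[0,0,0.5],[0,0,0],[0,0,0],[0,0,0]],"grip":[0,0,0,0,0]}'
python3 -c "
from calc import *
err(P(-41.6,33.1),15); print(r.sense()['joints'])"
```

```text
time_s: 4.3
tcp_pos: [0.5047, -0.0252, 0.1221]
ee_rot: [[0.953, 0.061, 0.297], [0.056, -0.998, 0.025], [0.298, -0.007, -0.955]]
wrist_force: [0.7, 0.1, 0.9]
gripper_width: 0.003
t 4.3 d_mm [5.2 1.8 3.3] rot [-0.55  2.31 -0.29] tcp [ 0.5047 -0.0252  0.1221] F [0.73 0.09 0.87] w 0.003
[ 17.40595069  12.08070291 -41.76531774  11.19437515 -19.54595844
  65.9984297 ]
```

```bash
python3 -m jog '{"delta_pos":[[5,2,3],[8,0.5,1.5],[8,0.5,1.5],[8,0.5,1.5],[8,0.5,1.5],[0,0,0],[0,0,0]],"rot":[[0,2,0],[0,0,0],[0,0,0],[0,0,0],[0,0,0],[0,0,0],[0,0,0]],"grip":[0,0,0,0,0,0,0]}'
python3 -c "
from calc import *
err(P(35-11.6,33.1),15); c=cap('side'); t=cap('top')
s=cv2.resize(c['frame'][120:285,240:390],None,fx=3.6,fy=3.6,interpolation=2);u=cv2.resize(t['frame'][190:315,240:360],None,fx=2.0,fy=2.0)
u=cv2.copyMakeBorder(u,0,594-u.shape[0],0,0,cv2.BORDER_CONSTANT)
cv2.imwrite('pics/p1.png',np.hstack([s,u])[...,::-1])"
```

```text
time_s: 4.88
tcp_pos: [0.5431, -0.0207, 0.1312]
ee_rot: [[0.963, 0.059, 0.264], [0.054, -0.998, 0.026], [0.265, -0.011, -0.964]]
wrist_force: [0.6, 0.3, -1.0]
gripper_width: 0.004
t 4.88 d_mm [30.8  0.9  5.5] rot [-0.63  0.34 -0.21] tcp [ 0.5431 -0.0207  0.1312] F [ 0.56  0.26 -1.01] w 0.004
```

View pics/p1.png

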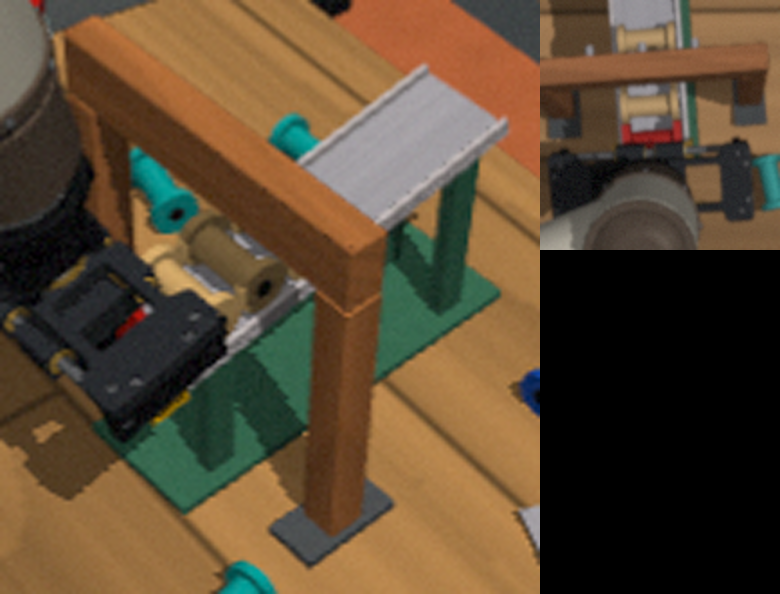

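```bash
python3 -m jog '{"delta_pos":[[6,0.3,1],[6,0.3,1],[6,0.3,1],[6,0.3,1],[6,0.3,1],[1,0,0.2],[0,0,0],[0,0,0]],"rot":[[0,0,0],[0,0,0],[0,0,0],[0,0,0],[0,0,0],[0,0,0],[0,0,0],[0,0,0]],"grip":[0,0,0,0,0,0,0,0]}'
python3 -c "
from calc import *
err(P(35-11.6,33.1),15)"
```

```text
time_s: 5.65
tcp_pos: [0.5741, -0.0191, 0.1365]
ee_rot: [[0.963, 0.06, 0.264], [0.055, -0.998, 0.026], [0.265, -0.011, -0.964]]
wrist_force: [-0.3, 0.5, -1.1]
gripper_width: 0.004
t 5.65 d_mm [-0.3 -0.8  0.1] rot [-0.64  0.36 -0.25] tcp [ 0.5741 -0.0191  0.1365] F [-0.35  0.53 -1.05] w 0.004
```

Now back off along the deck and raise, then measure where the red bobbin lies.

```bash
python3 -m jog '{"delta_pos":[[-8,-0.4,-1.4],[-16,-0.9,-2.8],[-20,-1,-3.5],[-20,-1,-3.5],[-20,-1,5],[-30,-1,25],[-30,0,25],[-30,0,25],[0,0,0]],"rot":[[0,0,0],[0,0,0],[0,0,0],[0,0,0],[0,0,0],[0,0,0],[0,0,0],[0,0,0],[0,0,0]],"grip":[0,0,0,0,0,0,0,60,100]}'
python3 - <<'E'
from calc import *
C={n:cap(n) for n in('top','side')}
c,q=np.cos(p[2]),np.sin(p[2])
for n,cc in C.items():
    hsv=cv2.cvtColor(cc['frame'],cv2.COLOR_RGB2HSV);m=cv2.inRange(hsv,(0,190,70),(5,255,255))|cv2.inRange(hsv,(175,190,70),(180,255,255))
    m[:, :250]=0;m[:,330:]=0;m[:180]=0;m[290:]=0
    pts=cv2.findNonZero(m);print(n,len(pts),cv2.boundingRect(pts))
    # cast mask box onto plane of the flange tops (n=34), deck coords
    for u,v in cv2.boxPoints(cv2.minAreaRect(pts)):
        o,d=ray(cc,u,v);N=np.array([-np.sin(a)*c,-np.sin(a)*q,np.cos(a)]);Q=P(0,34);X=o+d*((Q-o)@N)/(d@N)-P(0,0)
        S=np.array([np.cos(a)*c,np.cos(a)*q,np.sin(a)]);print('  s',round(X@S*1e3,1),'y',round(X@np.array([-q,c,0])*1e3,1),'px',round(float(u),1),round(float(v),1))
s=cv2.resize(C['side']['frame'][150:270,240:360],None,fx=3.3,fy=3.3,interpolation=2);u=cv2.resize(C['top']['frame'][190:290,250:345],None,fx=3.96,fy=3.96,interpolation=2)
cv2.imwrite('pics/p2.png',np.hstack([s,u])[...,::-1])
err(P(39,30)-.006*Rt(20)[:,2],20)
E
```

```text
time_s: 6.4
tcp_pos: [0.3966, -0.025, 0.2099]
ee_rot: [[0.96, 0.061, 0.274], [0.055, -0.998, 0.03], [0.275, -0.014, -0.961]]
wrist_force: [0.3, 0.5, -0.4]
gripper_width: 0.085
top 174 (281, 240, 29, 16)
  s 64.7 y 29.1 px 280.9 240.1
  s 65.4 y -25.5 px 307.8 238.0
  s 34.9 y -25.8 px 309.0 253.1
  s 34.2 y 28.8 px 282.0 255.2
side 538 (271, 187, 35, 35)
  s 19.4 y 27.2 px 267.8 200.7
  s 70.1 y 39.1 px 283.0 183.3
  s 68.2 y -43.9 px 308.7 205.8
  s 19.6 y -53.8 px 293.5 223.2
t 6.5 d_mm [188.7   5.3 -65. ] rot [-0.48 -4.36 -0.33] tcp [ 0.399  -0.0244  0.2069] F [ 0.08  0.44 -0.35] w 0.165
```

View pics/p2.png

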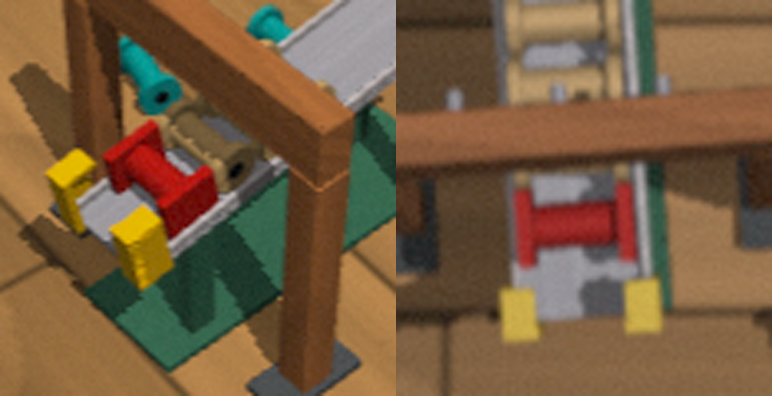

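Run:
```python
from calc import *
t=cap('top')
for s,n,y in((27,0,0),(27,34,30),(27,34,-30),(67,34,0),(27,0,30),(27,0,-30),(20,43,0)): print(s,n,y,proj(t,P(s,n,y)).round(1))
```

```text
27 0 0 [297.3 256.8]
27 34 30 [281.7 258.7]
27 34 -30 [311.3 256.9]
67 34 0 [295.2 238. ]
27 0 30 [282.9 257.7]
27 0 -30 [311.7 255.9]
20 43 0 [296.5 261.6]
```

Run:
```python
from calc import *
z=Rt(22)[:,2]
print('A',P(30,100)-.006*z,'G',P(40,30,1)-.006*z);err(P(30,100,.5)-.006*z,22)
```

```text
A [ 0.56647128 -0.02029428  0.20925332] G [ 0.58838556 -0.01807708  0.14205326]
t 6.55 d_mm [167.1   4.6   3.5] rot [-0.29 -6.53 -0.32] tcp [ 0.3994 -0.0244  0.2058] F [-0.25  0.69  0.91] w 0.205
```

```bash
python3 -m jog '{"delta_pos":[[10,1,15],[25,1,8],[25,1,0],[25,1,0],[25,1,0],[25,0,0],[25,0,-10],[7,0,-10],[0,0,0],[0,0,0]],"rot":[[0,-1.6,0],[0,-1.6,0],[0,-1.6,0],[0,-1.6,0],[0,0,0],[0,0,0],[0,0,0],[0,0,0],[0,0,0],[0,0,0]],"grip":[100,100,100,100,100,100,100,100,100,100]}'
python3 - <<'E'
from calc import *
z=Rt(22)[:,2]
err(P(30,100,.5)-.006*z,22);err(P(40,30,1)-.006*z,22);print(r.sense()['joints'])
E
```

```text
time_s: 7.38
tcp_pos: [0.5664, -0.0199, 0.2058]
ee_rot: [[0.929, 0.06, 0.365], [0.054, -0.998, 0.024], [0.366, -0.003, -0.931]]
wrist_force: [-0.0, 0.6, 0.9]
gripper_width: 0.955
t 7.38 d_mm [0.1 0.1 3.4] rot [-0.13 -0.54 -0.24] tcp [ 0.5664 -0.0199  0.2058] F [-0.02  0.58  0.88] w 0.955
t 7.38 d_mm [ 22.    1.8 -63.8] rot [-0.13 -0.54 -0.24] tcp [ 0.5664 -0.0199  0.2058] F [-0.02  0.58  0.88] w 0.955
[ 16.54186002   9.75695209 -29.97414698   9.38880014 -29.61262274
  69.5206818 ]
```

```bash
python3 -m jog '{"delta_pos":[[6,0.5,-16],[6,0.5,-16],[5,0.4,-16],[5,0.4,-12],[0,0,-3.5],[0,0,0],[0,0,0]],"rot":[[0,0,0],[0,0,0],[0,0,0],[0,0,0],[0,0,0],[0,0,0],[0,0,0]],"grip":[100,100,100,100,100,100,100]}'
python3 - <<'E'
from calc import *
z=Rt(22)[:,2]
err(P(40,30,1)-.006*z,22);print(r.sense()['joints'])
E
```

```text
time_s: 7.97
tcp_pos: [0.5885, -0.0176, 0.1455]
ee_rot: [[0.927, 0.061, 0.37], [0.055, -0.998, 0.026], [0.371, -0.004, -0.929]]
wrist_force: [-0.3, -0.9, 0.1]
gripper_width: 0.997
t 7.97 d_mm [-0.2 -0.5 -3.4] rot [-0.21 -0.22 -0.31] tcp [ 0.5885 -0.0176  0.1455] F [-0.31 -0.93  0.13] w 0.997
[ 15.78431848  16.1397968  -33.12861835  12.87972404 -19.81397944
  66.33882188]
```

```bash
python3 -m jog '{"delta_pos":[[0,0,-3],[0,0,0],[0,0,0],[0,0,0],[0,0,0],[0,0,0],[0,0,0],[0,0,0],[0,0,0],[0,0,0]],"rot":[[0,0,0],[0,0,0],[0,0,0],[0,0,0],[0,0,0],[0,0,0],[0,0,0],[0,0,0],[0,0,0],[0,0,0]],"grip":[100,100,20,20,20,20,20,20,20,20]}'
python3 - <<'E'
from calc import *
z=Rt(22)[:,2]
err(P(40,30,1)-.006*z,22)
E
```

```text
time_s: 8.8
tcp_pos: [0.5889, -0.0176, 0.1418]
ee_rot: [[0.927, 0.061, 0.37], [0.055, -0.998, 0.026], [0.371, -0.004, -0.929]]
wrist_force: [-0.9, -0.5, 1.6]
gripper_width: 0.692
t 8.8 d_mm [-0.5 -0.4  0.2] rot [-0.21 -0.25 -0.3 ] tcp [ 0.5889 -0.0176  0.1418] F [-0.92 -0.45  1.57] w 0.692
```

```bash
python3 -m jog '{"delta_pos":[[-1.5,0,6],[-2,0,8],[-2.5,0,9],[-2.5,0,9],[-3,0,10],[-3,0,10],[-3,0,10],[-3,0,10],[0,0,0]],"rot":[[0,0,0],[0,0,0],[0,0,0],[0,0,0],[0,0,0],[0,0,0],[0,0,0],[0,0,0],[0,0,0]],"grip":[20,20,20,20,20,20,20,20,20]}'
python3 - <<'E'
from calc import *
err(P(30,100)-.006*Rt(22)[:,2],22)
C={n:cap(n) for n in('top','side')}
s=cv2.resize(C['side']['frame'][120:285,240:390],None,fx=3,fy=3,interpolation=2);u=cv2.resize(C['top']['frame'][165:290,250:345],None,fx=3.3,fy=3.96,interpolation=2)
cv2.imwrite('pics/p3.png',np.hstack([s,u])[...,::-1])
E
```

```text
time_s: 9.55
tcp_pos: [0.5691, -0.0172, 0.2174]
ee_rot: [[0.925, 0.061, 0.375], [0.055, -0.998, 0.028], [0.376, -0.005, -0.927]]
wrist_force: [1.5, 0.5, -0.9]
gripper_width: 0.692
t 9.55 d_mm [-2.7 -3.  -8.1] rot [-0.29  0.08 -0.33] tcp [ 0.5691 -0.0172  0.2174] F [ 1.51  0.48 -0.86] w 0.692
```

View pics/p3.png

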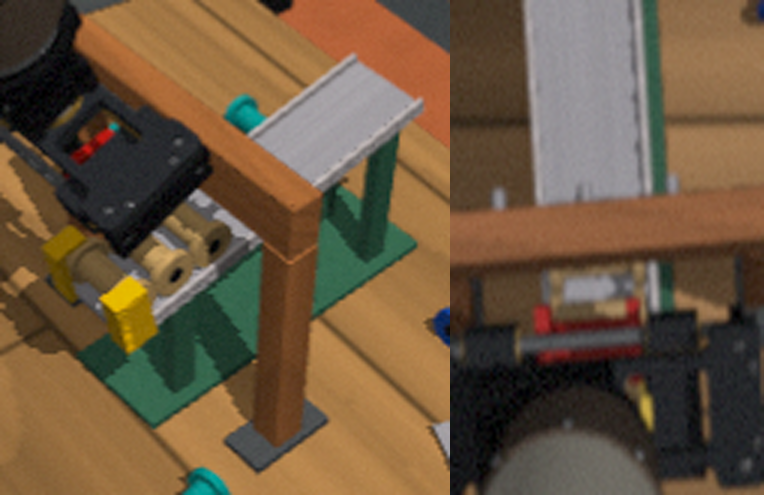

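```bash
python3 -m jog '{"delta_pos":[[-12,0,6],[-24,0,6],[-30,0,0],[-30,-8,0],[-10,-30,0],[-8,-33,0],[-8,-33,0],[-8,-33,0],[-8,-33,0],[-8,-33,0]],"rot":[[0,0,0],[0,0,0],[0,0,0],[0,0,0],[0,2,0],[0,2,0],[0,2,0],[0,2,0],[0,2,0],[0,0,0]],"grip":[20,20,20,20,20,20,20,20,20,20]}'
python3 -m jog '{"delta_pos":[[-4,-33,0],[0,-33,0],[0,-25,0],[0,0,0],[0,0,0]],"rot":[[0,0,0],[0,0,0],[0,0,0],[0,0,0],[0,0,0]],"grip":[20,20,20,20,20]}'
python3 - <<'E'
from calc import *
err(np.array([.419,-.311,.044]),12);print(r.sense()['joints'])
E
```

```text
time_s: 10.48
tcp_pos: [0.4227, -0.2222, 0.2257]
ee_rot: [[0.978, 0.06, 0.202], [0.055, -0.998, 0.026], [0.203, -0.014, -0.979]]
wrist_force: [1.3, 0.3, -1.4]
gripper_width: 0.687
time_s: 10.9
tcp_pos: [0.4178, -0.3127, 0.2245]
ee_rot: [[0.978, 0.056, 0.201], [0.051, -0.998, 0.027], [0.202, -0.016, -0.979]]
wrist_force: [-0.2, 1.4, -1.3]
gripper_width: 0.685
t 10.9 d_mm [   1.2    1.7 -180.5] rot [-0.88 -0.39 -0.03] tcp [ 0.4178 -0.3127  0.2245] F [-0.18  1.4  -1.27] w 0.685
[-22.39538621   9.57634042 -18.63298705  -7.39475535 -51.85501373
 119.56888998]
```

```bash
python3 -m jog '{"delta_pos":[[0,0,-30],[0,0,-30],[0,0,-30],[0,0,-30],[0,0,-25],[0,0,-15],[0,0,-10],[0,0,0],[0,0,0]],"rot":[[0,0,0],[0,0,0],[0,0,0],[0,0,0],[0,0,0],[0,0,0],[0,0,0],[0,0,0],[0,0,0]],"grip":[20,20,20,20,20,20,20,20,20]}'
python3 - <<'E'
from calc import *
err(np.array([.419,-.311,.044]),12)
c=cap('side');cv2.imwrite('pics/p4.png',cv2.resize(c['frame'][270:460,210:420],None,fx=2.6,fy=2.6)[...,::-1])
E
```

```text
time_s: 11.65
tcp_pos: [0.4187, -0.3113, 0.0559]
ee_rot: [[0.977, 0.06, 0.203], [0.056, -0.998, 0.026], [0.204, -0.014, -0.979]]
wrist_force: [-0.4, 0.3, -0.7]
gripper_width: 0.683
t 11.65 d_mm [  0.3   0.3 -11.9] rot [-0.8  -0.29 -0.27] tcp [ 0.4187 -0.3113  0.0559] F [-0.39  0.31 -0.69] w 0.683
```

View pics/p4.png

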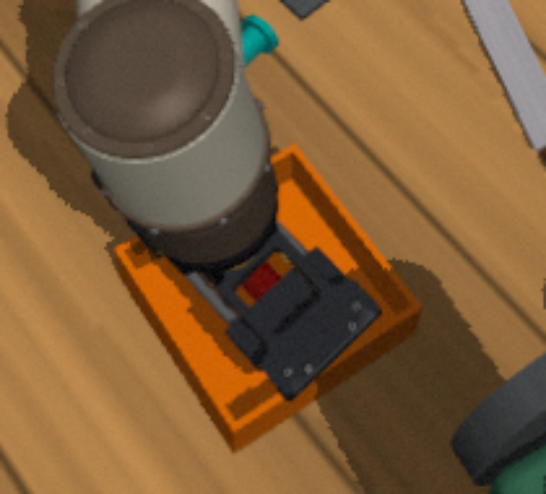

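```bash
python3 -m jog '{"delta_pos":[[0,0,-5],[0,0,-5],[0,0,-2],[0,0,-1],[0,0,0],[0,0,0]],"rot":[[0,0,0],[0,0,0],[0,0,0],[0,0,0],[0,0,0],[0,0,0]],"grip":[20,20,20,20,20,20]}'
python3 -m jog '{"delta_pos":[[0,0,-1.5],[0,0,0],[0,0,0],[0,0,0],[0,0,0],[0,0,0],[0,0,0]],"rot":[[0,0,0],[0,0,0],[0,0,0],[0,0,0],[0,0,0],[0,0,0],[0,0,0]],"grip":[20,20,90,90,90,90,90]}'
```

```text
time_s: 12.2
tcp_pos: [0.4184, -0.3117, 0.0428]
ee_rot: [[0.977, 0.059, 0.203], [0.055, -0.998, 0.026], [0.204, -0.014, -0.979]]
wrist_force: [0.6, 0.3, -1.2]
gripper_width: 0.683
time_s: 12.78
tcp_pos: [0.4184, -0.3117, 0.0414]
ee_rot: [[0.977, 0.059, 0.203], [0.055, -0.998, 0.026], [0.204, -0.014, -0.979]]
wrist_force: [0.0, -0.1, -0.5]
gripper_width: 0.892
```

Released; retreat upward and towards the robot, then check everything.

```bash
python3 -m jog '{"delta_pos":[[0,0,6],[0,0,15],[0,0,25],[0,0,30],[0,0,30],[-10,0,30],[-10,-20,30],[-10,-30,10],[0,-30,0],[0,0,0]],"rot":[[0,0,0],[0,0,0],[0,0,0],[0,0,0],[0,0,0],[0,0,0],[0,0,0],[0,0,0],[0,0,0],[0,0,0]],"grip":[90,90,90,90,90,90,90,90,90,90]}'
python3 - <<'E'
from h import *
C={n:cap(n) for n in('top','side')}
h=np.hstack([cv2.resize(C['top']['frame'],(400,300)),cv2.resize(C['side']['frame'],(400,300))])
g=np.hstack([cv2.resize(C['side']['frame'][150:300,215:415],(400,300)),cv2.resize(C['side']['frame'][300:450,215:415],(400,300))])
cv2.imwrite('pics/p5.png',np.vstack([h,g])[...,::-1])
E
```

```text
time_s: 13.62
tcp_pos: [0.3887, -0.3958, 0.2193]
ee_rot: [[0.977, 0.056, 0.206], [0.052, -0.998, 0.021], [0.207, -0.01, -0.978]]
wrist_force: [0.3, -0.7, 0.5]
gripper_width: 0.899
```

View pics/p5.png

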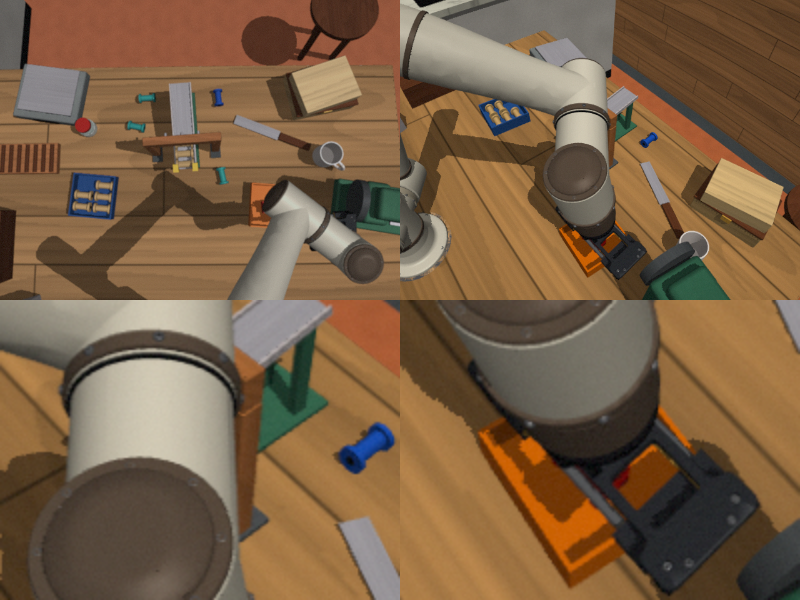

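```bash
python3 -m jog '{"delta_pos":[[-5,30,8],[-5,38,5],[0,38,5],[0,38,5],[0,38,5],[0,38,0],[0,38,0],[0,38,0],[0,38,0],[0,38,0]],"rot":[[0,2,0],[0,2,0],[0,2,0],[0,2,0],[0,2,0],[0,2,0],[0,0,0],[0,0,0],[0,0,0],[0,0,0]],"grip":[90,90,90,90,90,90,90,90,90,90]}'
python3 -m jog '{"delta_pos":[[0,38,0],[0,38,0],[0,38,0],[0,38,0],[0,38,0],[0,0,0],[0,0,0]],"rot":[[0,0,0],[0,0,0],[0,0,0],[0,0,0],[0,0,0],[0,0,0],[0,0,0]],"grip":[90,90,90,90,90,90,90]}'
python3 - <<'E'
from h import *
C={n:cap(n) for n in('top','side')}
h=np.hstack([cv2.resize(C['top']['frame'],(400,300)),cv2.resize(C['side']['frame'],(400,300))])
g=np.hstack([cv2.resize(C['side']['frame'][150:300,215:415],(400,300)),cv2.resize(C['side']['frame'][300:450,215:415],(400,300))])
cv2.imwrite('pics/p6.png',np.vstack([h,g])[...,::-1])
E
```

```text
time_s: 14.55
tcp_pos: [0.3768, -0.0175, 0.2451]
ee_rot: [[0.998, 0.056, -0.005], [0.056, -0.998, 0.026], [-0.004, -0.026, -1.0]]
wrist_force: [1.0, 0.1, 0.1]
gripper_width: 0.902
time_s: 15.13
tcp_pos: [0.377, 0.172, 0.2447]
ee_rot: [[0.998, 0.059, -0.007], [0.06, -0.998, 0.025], [-0.005, -0.025, -1.0]]
wrist_force: [0.3, -1.0, -0.3]
gripper_width: 0.897
```

View pics/p6.png

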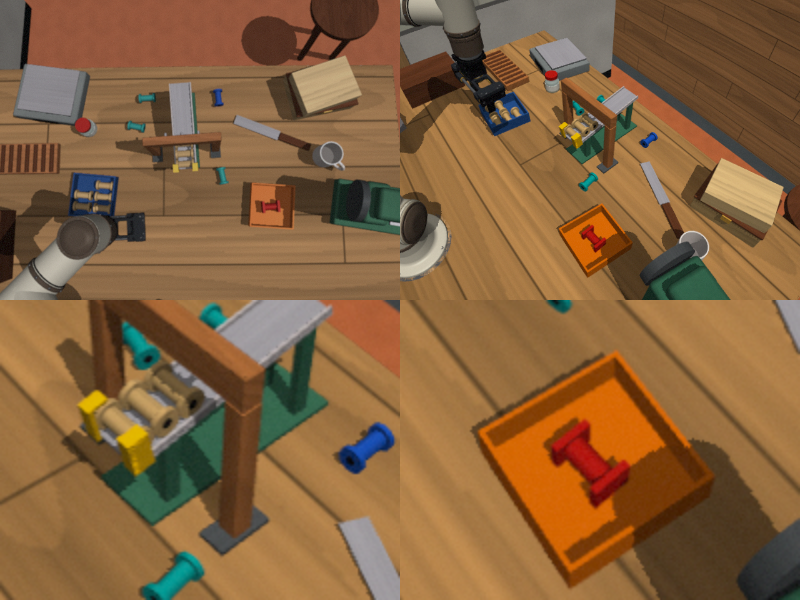

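The red bobbin lies flat in the middle of the orange tray. The three round bobbins rest in the chute against the stops, and everything else is where it was.

```bash
python3 -c "
from station import finish_job; print(finish_job())"
```

```text
the job is handed in; nothing more can be done
None
```

The red bobbin is out of the chute and in the orange reject tray, and the job was handed in at about 15 s.

I pushed it up the chute with the closed fingers, through the opening between the stops, until it lay about 10 mm clear of the lips. I then gripped it by its flange ends with the tool leaning 22° and lifted it clear. I tilted it level, set it down in the tray and backed away.

**Last checks:** The final pictures show the red bobbin lying flat in the middle of the tray, and all three round bobbins down against the stops in the chute. The rail, knife, mug, jar, stock tray and the blue and turquoise look-alikes look unmoved by eye; I did not measure them. The forces I read after each move were a few newtons at most, and the robot was touching nothing at the end.

**What disagreed:**
- **Lean:** I planned a 45° lean, but joint 5 reached its range end there and cut some moves short. I used 15° for the push and 22° for the grasp, which by calculation left about 12 mm to the rail.
- **Bobbin position:** In the pictures the red bobbin lay about 3 mm further up the chute than the push should have put it.
- **Arm model:** My rough fit of the arm's geometry was off by up to 30 mm, so I used it only to choose the lean.
- **Chute fit:** Some corners I read by eye in the first pictures missed the chute fit by up to 7 pixels; the clearer ones agreed within 1 pixel.

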